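# Make up two reagent sets for the analyser

### The job

Make up the two reagent sets for the next analyser run: the carrier with blue ends takes the blue-cap bottle, the white-cap bottle and the blue-cap control tube from the small clear rack; the carrier with red ends takes the red-cap and the yellow-cap bottle, each bottle in the well ringed in its cap colour and the tube in the upright socket. Keep everything upright, set each one fully down in its place rather than letting it fall, and leave all of them standing there released.

Things in the scene. Friction and masses are not known exactly. Their poses are not given: they have to be found in the camera images.
- blue_mid (a point): centre (half-way up, 52 mm above its foot) of the white round reagent bottle with the blue cap: 104 mm tall in all, straight body 54 mm in diameter up to 88 mm above the foot, then shoulder and cap (31 mm diameter). z points up the bottle. Starts standing upright and loose in the row at the back, 90 mm or more from its neighbours' axes.
- red_mid (a point): centre (half-way up, 43.5 mm above its foot) of the white round reagent bottle with the red cap: 87 mm tall in all, straight body 46 mm in diameter up to 74 mm above the foot, then shoulder and cap (26 mm diameter). z points up the bottle. Starts standing upright and loose in the row at the back, 90 mm or more from its neighbours' axes.
- white_mid (a point): centre (half-way up, 38.5 mm above its foot) of the white round reagent bottle with the white cap: 77 mm tall in all, straight body 42 mm in diameter up to 65 mm above the foot, then shoulder and cap (24 mm diameter). z points up the bottle. Starts standing upright and loose in the row at the back, 90 mm or more from its neighbours' axes.
- yellow_mid (a point): centre (half-way up, 34 mm above its foot) of the white round reagent bottle with the yellow cap: 68 mm tall in all, straight body 36 mm in diameter up to 58 mm above the foot, then shoulder and cap (20 mm diameter). z points up the bottle. Starts standing upright and loose in the row at the back, 90 mm or more from its neighbours' axes.
- tube_mid (a point): centre (43 mm above its foot) of the closed blue-cap control tube with yellow serum: 86 mm tall, 13 mm in diameter, the top 17 mm is its cap (16 mm). z points up it. Stands upright and loose in a corner cell (15 mm wide) of the clear wire rack, foot 3 mm above the worktop. Take it by the cap, closing across the rack's short side, and draw it straight up.
- rack: clear wire tube rack at the front right, fixed, 39 mm (its x) by 109 mm (its y), 55 mm high. Origin at the centre of its underside. Only the blue-cap tube, at x = -8.5, y = +43.5 mm, is wanted; the purple- and red-cap tubes at the other end, 70 mm away, are fixed there.
- blue_carrier: dark grey block with blue ends, fixed, 86 (x) by 186 mm (y; 222 over its tabs), 18 mm high. Origin: centre of underside. On its y axis: blue-ringed well, y=+55 mm, 65 mm wide; white-ringed well, y=-22, 53 wide; tube socket, y=-71, flared, 16 bore, rim 50 and floor 18 mm above worktop. Wells: floor 6 mm above worktop, mouth chamfered 3 mm. Room for fingers only along x, not between places.
- red_carrier: dark grey block with red ends, fixed, 76 mm (its x) by 154 mm (its y; 190 mm over the tabs), 18 mm high. Origin: centre of underside. On its y axis two round wells: red-ringed at y=+37 mm, 57 mm wide; yellow-ringed at y=-37 mm, 47 mm wide. Floors 6 mm above the worktop, mouths chamfered 3 mm. Let the fingers close along its x (the short side).

How it is judged:
By the outcome, as a careful person would: the job done as asked, in the order asked, and still so for the second after the job is handed in, with the robot touching nothing.
It also fails if it takes over 144 s, if anything falls off the work surface, if the arm or the gripper's body presses on something with over 40 N, if the wrist force passes 120 N, or if a joint passes its speed limit or range.

### The arm

A 6-joint arm with a two-finger parallel gripper is mounted at the origin on the work surface; the furniture and walls round the work are solid. World frame = base frame: x ahead of the robot, y to its left, z up, the work surface at z = 0. Lengths are in m, angles in degrees, forces in N, time in s.
With the tool pointing down it reaches from about 0.4 to 0.825 m from the base axis. Payload 7 kg.
Tool frame: the origin (TCP) lies on the centre line of the jaws, within the pads' length; the fingertips stand 19 mm ahead of it and the grasp point (between the pads) is the TCP; z points along the fingers, y is the line along which they close (so a half turn about z gives the same grasp; the last joint's range is limited). The gripper opens to 88 mm and grips with 3 to 60 N. Pads are 19 mm wide; open, the fingers measure 130 mm over their backs; the gripper's body (78 mm by 193 mm) begins 47 mm behind the grasp point.
Start: joints at [87.324, 20.546, 0.682, 0, -70.136, -16.507], TCP at [0.222, 0.637, 0.246] pointing down, gripper open.
Joint ranges: [-176.03, 176.03], [-82.01, 121.73], [-58.28, 71.71], [-173.87, 95.51], [-174.79, -0.11], [-173.66, 173.66]. Speed limits (degrees/s): [136.94, 136.94, 172.46, 180, 180, 180].

### API

Orientations are given as [roll, pitch, yaw] about the fixed x, y, z axes, in that order (R = Rz(yaw) Ry(pitch) Rx(roll)).
In Python, from plant import get_state, capture, close_job gives the robot as it stands.
- The arm moves only by the tool apply_moves, never from a script. Its argument "targets" is a list of rows, each a list of 7 numbers: the opening, from 0 (shut) to 1 (fully open), then the shift along the tool's x, y, z normalised to -1 to 1, where 1 is 1000 mm, then the turn, a rotation vector about the tool's x, y, z normalised to -1 to 1, where 1 is 90 degrees. In form: [[claw, tx, ty, tz, ax, ay, az], ...]. A call has 1 to 20 rows; each row shifts and turns the commanded pose from where the row before left it, along the tool's axes as they then stand; what a row does not reach is not made up. A row lasts 1/12 s, in which the tool goes at most 41.7 mm and 7.16 degrees, less where a joint would pass 70% of its speed; a pose out of reach is approached as far as the arm can. A call with a number of a shift or a turn outside -1 to 1 is refused whole. A call with a gripper value outside its range is refused whole. The fingers move at their own pace and stop on an object; "newtons" is the grip in N (left out, the last holds). Time passes only in rows, so rows that do not move let the fingers close. It gives the time, the measured TCP pose, the force, the opening and the grip force at its end, in the units of the state.
- get_state(): the state, without advancing time (a new reading comes with each control period).
- capture(name): name is "scene" or "top"; returns a dict with "frame" (480x640x3 uint8, red, green, blue), "range_z" (480x640 float32, m along the optical axis (not along the pixel's ray), 0 where there is no reading), "camera_matrix" (3x3 intrinsics, pixels), "k1" (the pictures are not rectified: a ray, as slopes to the right and down, at radius r is drawn at 1 + k1 r^2 times it, then the intrinsics apply), "T" (4x4, takes a point from camera to world coordinates). Camera axes: x right, y down, z forward; pixel columns grow to the right and rows downward; lengths in m; the calibration is good to about 2 mm. A picture is of the moment at which its call begins.
- close_job(): hands the job in; it is judged then, once.
The state is a dict: "time_s": time; "joints": joint angles; "qd": joint speeds; "joint_torque": joint torques, N m; "tcp_pos": TCP position; "eef_rot": TCP orientation; "contact_force": force on the tool from outside, world axes, zero at the start; "moment": the same for the moment, N m; "gripper_width": finger opening in m; "gripper_force": force on a finger pad.
Only numpy, scipy, OpenCV 4.12 (cv2) and the standard library are available. Lean on these libraries where they do the work, as an engineer would, in place of code of your own. Each camera call takes 0.05 s, during which the arm holds its last target. There are 200 camera calls.

## Working session

There is one attempt and no reset: what is moved stays moved. The work goes in short steps, Python scripts to look and compute and a tool call to move; the robot and the scene stay as the last step left them, time stands still between calls to the robot, and variables do not carry over. Pictures are saved under pics/ and viewed, at most 14 in all, crops included, and the job is handed in when it is done.

Besides the shell and the picture viewer there is one more tool, called as name(argument=value, ...) on one line, values as JSON. apply_moves: Moves the arm, as the interface text tells. Scaled input: -1 to 1 covers 1000 mm each way for a shift and 90 degrees each way for a turn. Its arguments: {"type":"object","properties":{"targets":{"type":"array","items":{"type":"array","items":{"type":"number"}}},"newtons":{"type":"number"}},"required":["targets"]}

```bash
mkdir -p pics; ls
python3 - <<'E'
from plant import *
import cv2,numpy as np
s=get_state();print({k:np.round(v,3).tolist() for k,v in s.items()})
for n in("scene","top"):
    c=capture(n);np.savez(n+".npz",**c);cv2.imwrite(f"pics/{n}0.png",c["frame"][:,:,::-1]);print(n,c["camera_matrix"].tolist(),c["k1"],np.round(c["T"],3).tolist())
E
```

```text
pics
{'time_s': 0.0, 'joints': [87.325, 20.592, 0.634, -0.021, -70.135, -16.508], 'qd': [0.068, -0.056, -0.003, -0.049, 0.047, 0.099], 'joint_torque': [0.001, -58.273, 29.305, 6.997, 0.007, -0.0], 'tcp_pos': [0.222, 0.637, 0.245], 'eef_rot': [179.905, -0.008, -19.19], 'contact_force': [1.08, -0.374, 0.908], 'moment': [-0.016, -0.005, -0.015], 'gripper_force': 0.0, 'gripper_width': 0.087}
scene [[586.147921189984, 0.0, 317.06325069083954], [0.0, 586.147921189984, 238.09026554529174], [0.0, 0.0, 1.0]] -0.04119609333466489 [[0.658, -0.408, 0.633, -0.092], [-0.753, -0.359, 0.552, -0.605], [0.002, -0.839, -0.544, 0.532], [0.0, 0.0, 0.0, 1.0]]
top [[578.0817208803321, 0.0, 319.3422813290779], [0.0, 578.0817208803321, 237.9773851259962], [0.0, 0.0, 1.0]] -0.09726558049584265 [[0.01, -0.994, 0.112, 0.328], [-1.0, -0.009, 0.004, -0.123], [-0.003, -0.112, -0.994, 0.925], [0.0, 0.0, 0.0, 1.0]]
```

View pics/scene0.png

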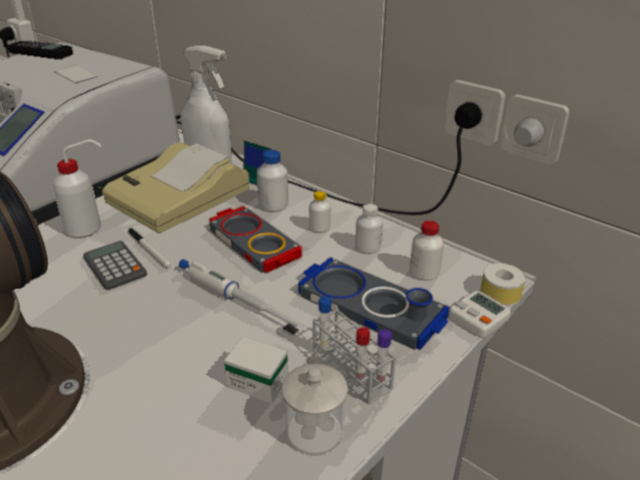

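View pics/top0.png

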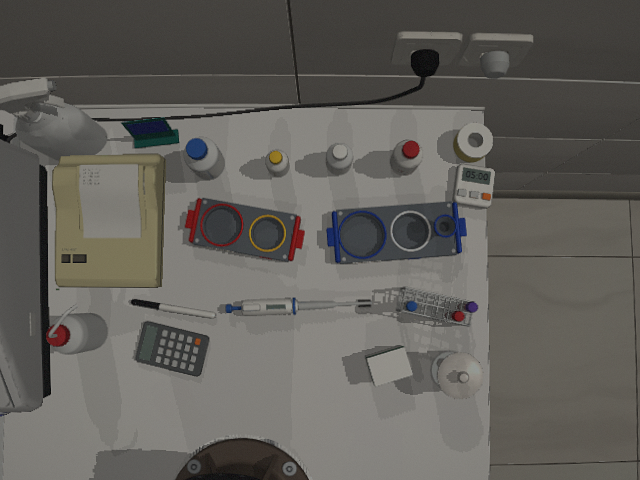

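The scene view shows the four bottles at the back: blue (272,180), yellow (319,212), white (369,228) and red (427,250). In the top view the carriers' wells are at (222,225) and (268,233) for red, and (361,234), (410,231) and (445,226) for blue. The tube is at (411,306).

```bash
cat > h.py <<'E'
import numpy as np,cv2
def ray(c,p):
    K=c["camera_matrix"];D=np.array([float(c["k1"]),0,0,0,0])
    q=cv2.undistortPoints(np.array(p,float).reshape(-1,1,2),K,D).reshape(-1,2)
    T=c["T"];return T[:3,3],np.c_[q,np.ones(len(q))]@T[:3,:3].T
def plane(c,p,z):
    o,d=ray(c,p);return o+d*((z-o[2])/d[:,2])[:,None]
def pix(c,P):
    T=c["T"];q=(np.array(P,float).reshape(-1,3)-T[:3,3])@T[:3,:3];s=q[:,:2]/q[:,2:]
    s=s*(1+float(c["k1"])*(s**2).sum(1,keepdims=True));K=c["camera_matrix"];return s*[K[0,0],K[1,1]]+K[:2,2]
def mask(c,col):
    h,s,v=cv2.split(cv2.cvtColor(c["frame"],cv2.COLOR_RGB2HSV));h=h.astype(int)
    return {"blue":(abs(h-112)<14)&(s>120)&(v>50),"red":((h<8)|(h>170))&(s>130)&(v>60),"yellow":(abs(h-22)<8)&(s>120)&(v>90),"white":(s<45)&(v>150)}[col].astype(np.uint8)
def blob(c,col,box):
    m=mask(c,col);k=np.zeros_like(m);x0,y0,x1,y1=box;k[y0:y1,x0:x1]=m[y0:y1,x0:x1]
    n,l,st,ce=cv2.connectedComponentsWithStats(k);i=1+np.argmax(st[1:,4]);return (l==i),st[i],ce[i]
E
python3 - <<'E'
from h import *
t=dict(np.load("top.npz"));s=dict(np.load("scene.npz"))
def tri(a,b):
    o1,d1=ray(t,a);o2,d2=ray(s,b);d1,d2=d1[0],d2[0]
    k=np.linalg.lstsq(np.c_[d1,-d2],o2-o1,rcond=None)[0];p,q=o1+k[0]*d1,o2+k[1]*d2
    return (p+q)/2,np.linalg.norm(p-q)
for n,col,H,b1,b2 in [("blue","blue",.104,(180,130,215,168),(258,145,290,170)),("red","red",.087,(395,135,425,165),(415,215,445,245)),
   ("yellow","yellow",.068,(262,145,292,172),(308,188,332,208)),("tube","blue",.089,(402,296,420,314),(315,292,334,316))]:
    _,st,c1=blob(t,col,b1);_,st2,c2=blob(s,col,b2)
    print(n,st.tolist(),c1.round(1),st2.tolist(),c2.round(1),"plane",plane(t,c1,H)[0].round(4),plane(t,c1,H-.008)[0].round(4),"tri",*[np.round(v,4) for v in tri(c1,c2)])
# wells: filled ring outlines -> plane z=.018
for n,col,b,w in [("bw","blue",(335,205,388,262),65),("ww","white",(388,207,433,255),53),("sock","blue",(433,214,457,238),0),("rw","red",(199,203,244,249),57),("yw","yellow",(246,212,290,255),47)]:
    m,st,c=blob(t,col,b);p=np.argwhere(m)[:,::-1];P=plane(t,p,.018 if n!="sock" else .05)[:,:2]
    h=cv2.convexHull(P.astype(np.float32)*1000);e=cv2.fitEllipse(h);print(n,st.tolist(),np.round(e[0],1),np.round(e[1],1))
# depth checks around
for n,p in dict(table=(300,350),wallfoot=(350,112),back1=(350,95),back2=(350,70),tape=(473,138),timer=(475,185),card=(150,128),box=(388,365),white=(340,151)).items():
    z=t["range_z"][p[1],p[0]];o,d=ray(t,[p]);print(n,(o+d[0]*z).round(3))
T=lambda c,f,x0,y0,x1,y1,k:cv2.resize(c["frame"][y0:y1,x0:x1,::-1],None,fx=k,fy=k,interpolation=cv2.INTER_CUBIC)
a=T(t,0,180,130,480,330,2.6);cv2.imwrite("pics/crop1.png",a)
E
```

```text
blue [186, 139, 21, 21, 334] [196.2 148.6] [258, 148, 22, 19, 301] [267.7 156.4] plane [0.5507 0.0626 0.104 ] [0.5528 0.0644 0.096 ] tri [0.5495 0.0647 0.1017] 0.0046
red [403, 141, 16, 16, 208] [410.7 148.5] [422, 221, 17, 14, 211] [429.7 227.5] plane [ 0.5579 -0.254   0.087 ] [ 0.5601 -0.2553  0.079 ] tri [ 0.5587 -0.2545  0.0839] 0.0
yellow [269, 151, 13, 12, 120] [275.2 156.5] [314, 191, 13, 10, 101] [319.4 195.4] plane [ 0.5486 -0.0507  0.068 ] [ 0.5507 -0.05    0.06  ] tri [ 0.549  -0.0508  0.067 ] 0.0005
tube [406, 301, 11, 10, 80] [411.4 305.8] [319, 292, 15, 21, 212] [325.  302.4] plane [ 0.325  -0.2527  0.089 ] [ 0.325 -0.254  0.081] tri [ 0.3254 -0.2534  0.087 ] 0.001
bw [335, 211, 52, 51, 477] [ 433.8 -179.8] [ 81.  105.8]Traceback (most recent call last):
  File "<stdin>", line 14, in <module>
cv2.error: OpenCV(4.12.0) /io/opencv/modules/imgproc/src/shapedescr.cpp:361: error: (-201:Incorrect size of input array) There should be at least 5 points to fit the ellipse in function 'fitEllipseNoDirect'
```

```bash
sed -i 's/(s<45)&(v>150)/(s<50)\&(v>150)/' h.py
python3 - <<'E'
from h import *
t=dict(np.load("top.npz"));s=dict(np.load("scene.npz"))
T=lambda c,x0,y0,x1,y1,k:cv2.resize(c["frame"][y0:y1,x0:x1,::-1],None,fx=k,fy=k,interpolation=cv2.INTER_CUBIC)
cv2.imwrite("pics/crop1.png",T(t,180,130,480,330,2.6))
hsv=cv2.cvtColor(t["frame"],cv2.COLOR_RGB2HSV)
def ring(n,seed,col,b,z):
    x0,y0,x1,y1=b;k=mask(t,col) if col!="white" else ((hsv[...,1]<60)&(hsv[...,2]>110)).astype(np.uint8)
    m=np.zeros_like(k);m[y0:y1,x0:x1]=k[y0:y1,x0:x1]
    # first ring pixel along rays from the seed -> inner edge
    E=[]
    for a in np.arange(0,2*np.pi,.1):
        for r in np.arange(4,32,.25):
            u,v=seed[0]+r*np.cos(a),seed[1]+r*np.sin(a)
            if m[int(round(v)),int(round(u))]:E.append((u,v));break
    P=plane(t,E,z)[:,:2]*1000
    for _ in range(3):
        A=np.c_[2*P,np.ones(len(P))];x=np.linalg.lstsq(A,(P**2).sum(1),rcond=None)[0];R=np.sqrt(x[2]+x[0]**2+x[1]**2)
        e=abs(np.hypot(*(P-x[:2]).T)-R);P=P[e<max(2,2*np.median(e))]
    print(n,x[:2].round(1),"D",round(2*R,1),len(P));return x[:2]
bw=ring("bw",(361,234),"blue",(333,205,390,262),.018)
ww=ring("ww",(410,231),"white",(388,205,433,255),.018)
so=ring("so",(445,226),"blue",(432,213,458,239),.05)
rw=ring("rw",(222,225),"red",(197,200,246,251),.018)
yw=ring("yw",(268,233),"yellow",(246,212,292,255),.018)
print(np.linalg.norm(bw-ww),np.linalg.norm(ww-so),np.linalg.norm(rw-yw))
for a,b in((bw,ww),(bw,so),(rw,yw)):d=a-b;print("axis y deg",np.degrees(np.arctan2(d[1],d[0])))
for n,p in dict(table=(300,350),b0=(350,112),b1=(350,104),b2=(350,95),b3=(350,70),tape=(480,130),timer=(475,185),card=(150,128),box=(388,365),white=(340,151)).items():
    z=t["range_z"][p[1],p[0]];o,d=ray(t,[p]);print(n,(o+d[0]*z).round(3))
P=pix(t,[[.328,-.253,.09]]);
for n,b in(("rtube",(450,308,468,322)),):
    _,st,c=blob(t,"red",b);print(n,st.tolist(),plane(t,c,.089)[0].round(4))
E
```

```text
bw [ 436.7 -186. ] D 70.8 63
ww [ 443.5 -263.1] D 59.3 55
so [ 447.7 -311.4] D 29.9 63
rw [450.2  37.2] D 62.9 63
yw [437.8 -35.9] D 52.7 63
77.45909649699372 48.41954325501307 74.18333414655562
axis y deg 95.06571084548786
axis y deg 95.02319233915118
axis y deg 80.33833995246432
table [ 0.253 -0.09  -0.001]
b0 [ 0.643 -0.167  0.   ]
b1 [ 0.646 -0.166  0.032]
b2 [ 0.655 -0.165  0.048]
b3 [ 0.655 -0.16   0.146]
tape [ 0.605 -0.375  0.033]
timer [ 0.519 -0.369  0.015]
card [0.6   0.151 0.047]
box [ 0.236 -0.224  0.042]
white [ 0.555 -0.149  0.077]
rtube [454, 311, 10, 10, 78] [ 0.3112 -0.3214  0.089 ]
```

View pics/crop1.png

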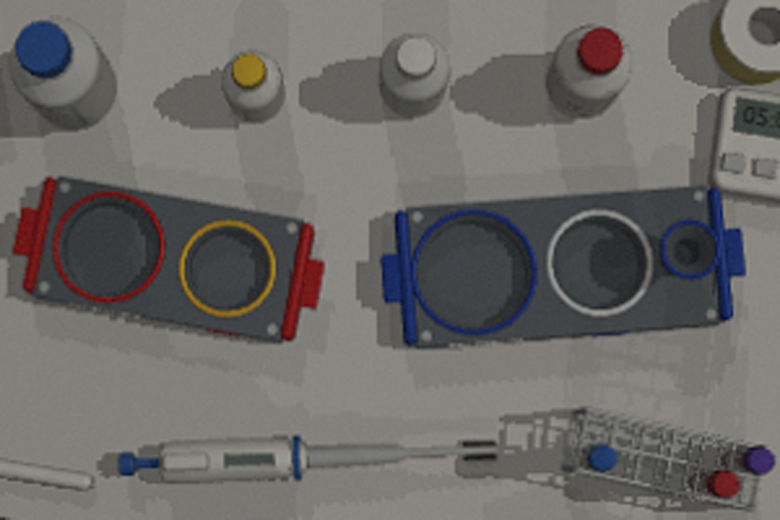

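apply_moves(targets=[[1,0,0,-0.03,0,0,0],[1,0,0,-0.03,0,0,0],[1,0.022,0.024,0,0,0,0],[1,0.022,0.024,0,0,0,0],[1,0.022,0.024,0,0,0,0],[1,0.022,0.024,0,0,0,0],[1,0.022,0.024,0,0,0,0],[1,0.022,0.024,0,0,0,0],[1,0.022,0.024,0,0,0,0],[1,0.022,0.024,0,0,0,0],[1,0.022,0.024,0,0,0,0],[1,0.022,0.024,0,0,0,0],[1,0.022,0.024,0,0,0,0],[1,0.022,0.024,0,0,0,0],[1,0.022,0.024,0,0,0,0],[1,0.022,0.024,0,0,0,0],[1,0.022,0.024,0,0,0,0],[1,0.022,0.024,0,0,0,0],[1,0,0,0,0,0,0]], newtons=12)

```text
time_s: 1.68
tcp_pos: [0.4288, 0.1552, 0.3054]
eef_rot: [179.9, 0.0, -19.4]
contact_force: [-0.3, -0.1, -0.3]
gripper_width: 0.0879
gripper_force: 0.0
```

```bash
cat >> h.py <<'E'
def plan(goals,yaw_only=True):
    """goals: list of (x,y,z,yaw); prints tool-frame displacement from the current pose (mm), turn (deg) done in step after the shift"""
    from plant import get_state
    s=get_state();p=np.array(s["tcp_pos"]);yw=s["eef_rot"][2]
    print("t",round(s["time_s"],2),"tcp",p.round(4),"rpy",np.round(s["eef_rot"],2),"w",round(s["gripper_width"],4),"F",np.round(s["contact_force"],1),"j",np.round(s["joints"],0))
    for g in goals:
        a=np.radians(yw);d=np.array(g[:3])-p
        print("shift mm",np.round([1e3*(np.cos(a)*d[0]+np.sin(a)*d[1]),1e3*(np.sin(a)*d[0]-np.cos(a)*d[1]),-1e3*d[2]],1),"turn az",round(-(g[3]-yw)/90,4))
        p=np.array(g[:3]);yw=g[3]
E
python3 - <<'E'
from h import *
t=dict(np.load("top.npz"));h,w=t["range_z"].shape
v,u=np.mgrid[:h,:w];o,d=ray(t,np.c_[u.ravel(),v.ravel()]);P=o+d*t["range_z"].reshape(-1,1)
for n,c,H,D in[("blue",(.5507,.0626),.104,31),("red",(.5579,-.254),.087,26),("white",(.555,-.149),.077,24),("yellow",(.5486,-.0507),.068,20),("tube",(.325,-.2527),.089,16)]:
    q=P[(np.hypot(P[:,0]-c[0],P[:,1]-c[1])<.025)&(abs(P[:,2]-H)<.005)];(x,y),r=cv2.minEnclosingCircle((q[:,:2]*1000).astype(np.float32))
    print(n,len(q),q.mean(0).round(4),"circle",round(x,1),round(y,1),"D",round(2*r,1),"want",D)
plan([])
E
```

```text
blue 335 [0.5521 0.0631 0.1034] circle 552.8 63.4 D 31.1 want 31
red 234 [ 0.5575 -0.2534  0.0866] circle 558.4 -252.9 D 27.6 want 26
white 187 [ 0.555  -0.1484  0.0759] circle 555.3 -148.0 D 24.4 want 24
yellow 136 [ 0.5478 -0.0507  0.0674] circle 548.4 -50.8 D 20.6 want 20
tube 84 [ 0.3257 -0.253   0.0882] circle 325.8 -252.6 D 15.2 want 16
t 1.68 tcp [0.4288 0.1552 0.3054] rpy [179.94   0.   -19.37] w 0.0879 F [-0.3 -0.1 -0.3] j [ 45.  -3. -20.   0. -73.  26.]
```

apply_moves(targets=[[0.9,0,0,0,0,0,-0.072],[0.9,0,0,0,0,0,-0.072],[0.9,0,0,0,0,0,-0.072],[0.9,0.024,0.018,0.02,0,0,0],[0.9,0.024,0.018,0.02,0,0,0],[0.9,0.024,0.018,0.02,0,0,0],[0.9,0.024,0.018,0.02,0,0,0],[0.9,0.024,0.018,0.02,0,0,0],[0.9,0,0,0,0,0,0],[0.9,0,0,0,0,0,0]])

```text
time_s: 2.52
tcp_pos: [0.5483, 0.0685, 0.2032]
eef_rot: [179.9, 0.2, 0.1]
contact_force: [-0.3, 0.0, -0.0]
gripper_width: 0.0786
gripper_force: 0.0
```

```bash
python3 -c "
from h import *
plan([(.5525,.0633,.2,0),(.5525,.0633,.062,0)])"
```

```text
t 2.52 tcp [0.5483 0.0685 0.2032] rpy [1.7989e+02 2.4000e-01 1.1000e-01] w 0.0786 F [-0.3  0.  -0. ] j [ 27.  11. -18.  -0. -61.  63.]
shift mm [4.2 5.2 3.2] turn az 0.0012
shift mm [  0.   0. 138.] turn az 0.0
```

apply_moves(targets=[[0.9,0.0042,0.0052,0.0,0,0,0],[0.9,0,0,0.025,0,0,0],[0.9,0,0,0.025,0,0,0],[0.9,0,0,0.025,0,0,0],[0.9,0,0,0.025,0,0,0],[0.9,0,0,0.02,0,0,0],[0.9,0,0,0.014,0,0,0],[0.9,0,0,0.007,0,0,0],[0.9,0,0,0,0,0,0],[0.55,0,0,0,0,0,0],[0.55,0,0,0,0,0,0],[0.55,0,0,0,0,0,0],[0.55,0,0,0,0,0,0],[0.55,0,0,0,0,0,0],[0.55,0,0,0,0,0,0]], newtons=20)

```text
time_s: 3.77
tcp_pos: [0.5533, 0.0648, 0.0654]
eef_rot: [-180.0, -0.1, 0.3]
contact_force: [-0.6, 1.1, 6.0]
gripper_width: 0.0536
gripper_force: 20.0
```

```bash
python3 -c "
from h import *
plan([])"
```

```text
t 3.77 tcp [0.5533 0.0648 0.0654] rpy [-1.7997e+02 -8.0000e-02  2.7000e-01] w 0.0536 F [-0.6  1.1  6. ] j [ 27.  20. -27.   0. -43.  63.]
```

apply_moves(targets=[[0.55,0,0,-0.006,0,0,0],[0.55,0,0,-0.012,0,0,0],[0.55,0,0,-0.02,0,0,0],[0.55,0,0,-0.03,0,0,0],[0.55,0,0,-0.03,0,0,0],[0.55,0,0,0,0,0,0]])

```text
time_s: 4.27
tcp_pos: [0.5556, 0.0652, 0.1686]
eef_rot: [-179.9, -0.5, 0.3]
contact_force: [1.1, 0.4, -1.5]
gripper_width: 0.0537
gripper_force: 20.0
```

Run:
```python
from h import *
from plant import capture
plan([(.45,-.186,.16,0),(.4367,-.186,.16,-85),(.4367,-.186,.073,-85)])
c=capture("scene");cv2.imwrite("pics/s1.png",c["frame"][:,:,::-1])
```

```text
t 4.27 tcp [0.5556 0.0652 0.1686] rpy [-179.88   -0.46    0.32] w 0.0537 F [ 1.1  0.4 -1.5] j [ 27.  13. -21.   0. -56.  63.]
shift mm [-106.9  250.6    8.6] turn az 0.0035
shift mm [-13.3  -0.   -0. ] turn az 0.9444
shift mm [ 0. -0. 87.] turn az 0.0
```

View pics/s1.png

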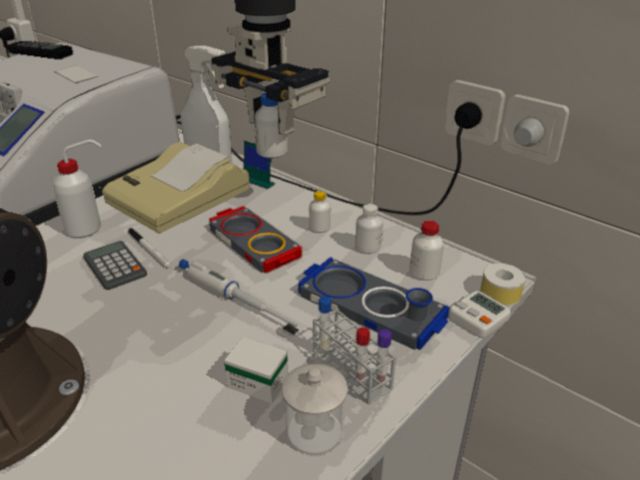

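apply_moves(targets=[[0.55,-0.012,0.025,0,0,0,0],[0.55,-0.012,0.025,0,0,0,0],[0.55,-0.012,0.025,0,0,0,0],[0.55,-0.012,0.025,0,0,0,0],[0.55,-0.012,0.025,0,0,0,0],[0.55,-0.012,0.025,0,0,0,0],[0.55,-0.012,0.025,0,0,0,0],[0.55,-0.012,0.025,0,0,0,0],[0.55,-0.012,0.025,0,0,0,0],[0.55,-0.012,0.025,0,0,0,0],[0.55,0,0,0,0,0,0.073],[0.55,0,0,0,0,0,0.073],[0.55,0,0,0,0,0,0.073],[0.55,0,0,0,0,0,0.073],[0.55,0,0,0,0,0,0.073],[0.55,0,0,0,0,0,0.073]])

```text
time_s: 5.65
tcp_pos: [0.4328, -0.186, 0.1615]
eef_rot: [179.9, 0.1, -39.5]
contact_force: [-0.8, 0.1, -2.0]
gripper_width: 0.0533
gripper_force: 20.0
```

apply_moves(targets=[[0.55,0,0,0,0,0,0.073],[0.55,0,0,0,0,0,0.073],[0.55,0,0,0,0,0,0.073],[0.55,0,0,0,0,0,0.073],[0.55,0,0,0,0,0,0.073],[0.55,0,0,0,0,0,0.073],[0.55,0,0,0,0,0,0.073],[0.55,0,0,0,0,0,0],[0.55,0,0,0,0,0,0]])

```text
time_s: 6.4
tcp_pos: [0.4331, -0.186, 0.1618]
eef_rot: [179.9, 0.0, -85.0]
contact_force: [-0.3, 0.4, -3.0]
gripper_width: 0.0537
gripper_force: 20.0
```

Run:
```python
from h import *
plan([(.4367,-.186,.1,-85),(.4367,-.186,.071,-85)])
```

```text
t 6.4 tcp [ 0.4331 -0.186   0.1618] rpy [ 1.7991e+02  2.0000e-02 -8.4970e+01] w 0.0537 F [-0.3  0.4 -3. ] j [  1.   6. -31.  -0. -53.   4.]
shift mm [ 0.4 -3.6 61.8] turn az 0.0004
shift mm [ 0. -0. 29.] turn az 0.0
```

apply_moves(targets=[[0.55,0,-0.0036,0.02,0,0,0],[0.55,0,0,0.02,0,0,0],[0.55,0,0,0.018,0,0,0],[0.55,0,0,0.01,0,0,0],[0.55,0,0,0.006,0,0,0],[0.55,0,0,0.005,0,0,0],[0.55,0,0,0.004,0,0,0],[0.55,0,0,0,0,0,0],[0.55,0,0,0,0,0,0]])

```text
time_s: 7.15
tcp_pos: [0.4377, -0.1857, 0.0799]
eef_rot: [-180.0, -0.0, -85.1]
contact_force: [0.1, 0.8, -2.2]
gripper_width: 0.0537
gripper_force: 20.0
```

Run:
```python
from h import *
plan([(.4367,-.186,.0714,-85)])
```

```text
t 7.15 tcp [ 0.4377 -0.1857  0.0799] rpy [-1.7998e+02 -1.0000e-02 -8.5110e+01] w 0.0537 F [ 0.1  0.8 -2.2] j [  1.  12. -36.   0. -41.   4.]
shift mm [0.2 1.  8.5] turn az -0.0013
```

apply_moves(targets=[[0.55,0,0,0.003,0,0,0],[0.55,0,0,0.003,0,0,0],[0.55,0,0,0.002,0,0,0],[0.55,0,0,0.001,0,0,0],[0.55,0,0,0,0,0,0],[0.55,0,0,0,0,0,0]])

```text
time_s: 7.65
tcp_pos: [0.4377, -0.1857, 0.0713]
eef_rot: [-180.0, -0.0, -85.1]
contact_force: [-2.0, 1.9, 6.1]
gripper_width: 0.0539
gripper_force: 20.0
```

apply_moves(targets=[[0.7,0,0,0,0,0,0],[0.85,0,0,0,0,0,0],[0.95,0,0,0,0,0,0],[0.95,0,0,0,0,0,0],[0.95,0,0,-0.01,0,0,0],[0.95,0,0,-0.03,0,0,0],[0.95,0,0,-0.04,0,0,0],[0.95,0,0,-0.03,0,0,0],[0.95,0,0,0,0,0,0]])

```text
time_s: 8.4
tcp_pos: [0.4409, -0.1864, 0.1868]
eef_rot: [-179.5, -0.2, -85.1]
contact_force: [1.8, -0.8, 0.1]
gripper_width: 0.0835
gripper_force: 0.0
```

Run:
```python
from h import *
from plant import capture
plan([(.555,-.148,.18,-85),(.555,-.148,.18,0)])
c=capture("scene");cv2.imwrite("pics/s2.png",c["frame"][:,:,::-1])
```

```text
t 8.4 tcp [ 0.4409 -0.1864  0.1868] rpy [-1.7945e+02 -1.5000e-01 -8.5080e+01] w 0.0835 F [ 1.8 -0.8  0.1] j [  1.   4. -29.   0. -56.   4.]
shift mm [ -28.5 -117.     6.8] turn az -0.0009
shift mm [ 0. -0. -0.] turn az -0.9444
```

View pics/s2.png

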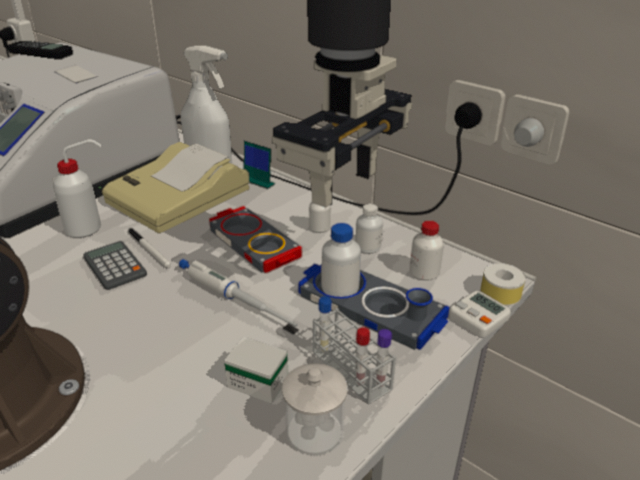

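apply_moves(targets=[[0.8,0,0,0,0,0,-0.073],[0.8,0,0,0,0,0,-0.073],[0.8,0,0,0,0,0,-0.073],[0.8,0,0,0,0,0,-0.073],[0.8,0,0,0,0,0,-0.073],[0.8,0,0,0,0,0,-0.073],[0.8,0,0,0,0,0,-0.073],[0.8,0,0,0,0,0,-0.073],[0.8,0,0,0,0,0,-0.073],[0.8,0,0,0,0,0,-0.073],[0.8,0,0,0,0,0,-0.073],[0.8,0,0,0,0,0,-0.073],[0.8,0,0,0,0,0,-0.073],[0.8,0.023,-0.008,0,0,0,0],[0.8,0.023,-0.008,0,0,0,0],[0.8,0.023,-0.008,0,0,0,0],[0.8,0.023,-0.008,0,0,0,0],[0.8,0.023,-0.006,0,0,0,0],[0.8,0,0,0,0,0,0],[0.8,0,0,0,0,0,0]])

```text
time_s: 10.12
tcp_pos: [0.5524, -0.1468, 0.1789]
eef_rot: [-180.0, 0.1, 0.3]
contact_force: [-0.5, -0.9, 0.2]
gripper_width: 0.0702
gripper_force: 0.0
```

Run:
```python
from h import *
plan([(.555,-.148,.045,0)])
```

```text
t 10.12 tcp [ 0.5524 -0.1468  0.1789] rpy [-1.8e+02  1.5e-01  2.9e-01] w 0.0702 F [-0.5 -0.9  0.2] j [  5.  14. -18.  -0. -58.  86.]
shift mm [  2.6   1.2 133.9] turn az 0.0032
```

apply_moves(targets=[[0.8,0.0025,0.0012,0.01,0,0,0.003],[0.8,0,0,0.025,0,0,0],[0.8,0,0,0.025,0,0,0],[0.8,0,0,0.025,0,0,0],[0.8,0,0,0.023,0,0,0],[0.8,0,0,0.014,0,0,0],[0.8,0,0,0.008,0,0,0],[0.8,0,0,0.002,0,0,0],[0.8,0,0,0,0,0,0],[0.42,0,0,0,0,0,0],[0.42,0,0,0,0,0,0],[0.42,0,0,0,0,0,0],[0.42,0,0,0,0,0,0],[0.42,0,0,0,0,0,0],[0.42,0,0,0,0,0,0]])

```text
time_s: 11.37
tcp_pos: [0.5551, -0.1483, 0.0491]
eef_rot: [-180.0, -0.1, -0.0]
contact_force: [-0.4, 2.0, 3.9]
gripper_width: 0.0415
gripper_force: 20.0
```

apply_moves(targets=[[0.42,0,0,-0.006,0,0,0],[0.42,0,0,-0.014,0,0,0],[0.42,0,0,-0.025,0,0,0],[0.42,0,0,-0.03,0,0,0],[0.42,0,0,-0.03,0,0,0],[0.42,0,0,-0.025,0,0,0],[0.42,-0.0185,0.019,0,0,0,0],[0.42,-0.0185,0.019,0,0,0,0],[0.42,-0.0185,0.019,0,0,0,0],[0.42,-0.0185,0.019,0,0,0,0],[0.42,-0.0185,0.019,0,0,0,0],[0.42,-0.0185,0.019,0,0,0,0],[0.42,0,0,0,0,0,0.073],[0.42,0,0,0,0,0,0.073],[0.42,0,0,0,0,0,0.073],[0.42,0,0,0,0,0,0.073],[0.42,0,0,0,0,0,0.073],[0.42,0,0,0,0,0,0.073]])

```text
time_s: 12.87
tcp_pos: [0.4433, -0.2623, 0.1787]
eef_rot: [180.0, 0.0, -39.8]
contact_force: [1.0, 0.1, -1.2]
gripper_width: 0.0417
gripper_force: 20.0
```

apply_moves(targets=[[0.42,0,0,0,0,0,0.073],[0.42,0,0,0,0,0,0.073],[0.42,0,0,0,0,0,0.073],[0.42,0,0,0,0,0,0.073],[0.42,0,0,0,0,0,0.073],[0.42,0,0,0,0,0,0.073],[0.42,0,0,0,0,0,0.07],[0.42,0,0,0,0,0,0],[0.42,0,0,0,0,0,0]])

```text
time_s: 13.62
tcp_pos: [0.4435, -0.2623, 0.1787]
eef_rot: [180.0, 0.0, -85.0]
contact_force: [0.4, 0.6, -2.4]
gripper_width: 0.0418
gripper_force: 20.0
```

Run:
```python
from h import *
plan([(.4435,-.2631,.0635,-85)])
```

```text
t 13.62 tcp [ 0.4435 -0.2623  0.1787] rpy [ 1.800e+02  1.000e-02 -8.496e+01] w 0.0418 F [ 0.4  0.6 -2.4] j [ -9.   9. -25.  -0. -57.  14.]
shift mm [8.000e-01 1.000e-01 1.152e+02] turn az 0.0005
```

apply_moves(targets=[[0.42,0.0008,0,0.02,0,0,0],[0.42,0,0,0.025,0,0,0],[0.42,0,0,0.025,0,0,0],[0.42,0,0,0.02,0,0,0],[0.42,0,0,0.01,0,0,0],[0.42,0,0,0.007,0,0,0],[0.42,0,0,0.005,0,0,0],[0.42,0,0,0.003,0,0,0],[0.42,0,0,0,0,0,0],[0.42,0,0,0,0,0,0]])

```text
time_s: 14.45
tcp_pos: [0.4443, -0.2633, 0.0643]
eef_rot: [-179.9, -0.0, -85.1]
contact_force: [0.5, 0.1, -1.9]
gripper_width: 0.0415
gripper_force: 20.0
```

apply_moves(targets=[[0.42,0,0,0.003,0,0,0],[0.42,0,0,0.003,0,0,0],[0.42,0,0,0.002,0,0,0],[0.42,0,0,0.001,0,0,0],[0.42,0,0,0,0,0,0],[0.42,0,0,0,0,0,0]])

```text
time_s: 14.95
tcp_pos: [0.4438, -0.2631, 0.0551]
eef_rot: [-180.0, -0.0, -85.1]
contact_force: [-1.7, 2.2, 5.9]
gripper_width: 0.0417
gripper_force: 20.0
```

Seated. Release and lift.

apply_moves(targets=[[0.5,0,0,0,0,0,0],[0.65,0,0,0,0,0,0],[0.8,0,0,0,0,0,0],[0.8,0,0,0,0,0,0],[0.8,0,0,-0.01,0,0,0],[0.8,0,0,-0.03,0,0,0],[0.8,0,0,-0.04,0,0,0],[0.8,0,0,-0.04,0,0,0],[0.8,0,0,0,0,0,0]])

```text
time_s: 15.7
tcp_pos: [0.4477, -0.2647, 0.1833]
eef_rot: [-179.4, -0.3, -85.1]
contact_force: [1.7, -0.5, 0.2]
gripper_width: 0.0701
gripper_force: 0.0
```

Run:
```python
from h import *
t=dict(np.load("top.npz"))
m=[]
for n,b,col in(("red",(450,308,468,322),"red"),("blue",(402,296,420,314),"blue")):
    _,st,c=blob(t,col,b);m.append(plane(t,c,.0885)[0])
hs=cv2.cvtColor(t["frame"],cv2.COLOR_RGB2HSV)[298:318,464:480].astype(int);q=np.argwhere((hs[...,0]>115)&(hs[...,0]<150)&(hs[...,1]>80))[:,::-1]+[464,298]
m.append(plane(t,q.mean(0),.0885)[0]);print("red,blue,purple",np.round(m,4),"p-r",np.round(np.hypot(*(m[2]-m[0])[:2]),4),"ang p-r",np.degrees(np.arctan2(*(m[2]-m[0])[1::-1])),"b-r ang",np.degrees(np.arctan2(*(m[1]-m[0])[1::-1])), "b-p",np.hypot(*(m[1]-m[2])[:2]),np.degrees(np.arctan2(*(m[1]-m[2])[1::-1])))
plan([(.3257,-.2528,.16,-85)])
```

```text
red,blue,purple [[ 0.3112 -0.3215  0.0885]
 [ 0.325  -0.2528  0.0885]
 [ 0.3243 -0.3401  0.0885]] p-r 0.0227 ang p-r -54.86581419877096 b-r ang 78.65556867196527 b-p 0.08727838919415441 89.5421531083063
t 15.7 tcp [ 0.4477 -0.2647  0.1833] rpy [-179.36   -0.31  -85.06] w 0.0701 F [ 1.7 -0.5  0.2] j [ -9.   9. -24.   0. -56.  14.]
shift mm [-22.4 120.6  23.3] turn az -0.0006
```

apply_moves(targets=[[0.45,0,0,0,0,0,0.06],[0.45,0,0,0,0,0,0.06],[0.45,0,0,0,0,0,0.057],[0.45,0.0024,0.0205,0,0,0,0],[0.45,0.0024,0.0205,0,0,0,0],[0.45,0.0024,0.0205,0,0,0,0],[0.45,0.0024,0.0205,0,0,0,0],[0.45,0.0024,0.0205,0,0,0,0],[0.45,0,0.0205,0,0,0,0],[0.45,0,0,0,0,0,0],[0.45,0,0,0,0,0,0]])

```text
time_s: 16.62
tcp_pos: [0.3204, -0.2513, 0.1755]
eef_rot: [-179.9, -0.0, -101.1]
contact_force: [0.7, 0.3, -0.1]
gripper_width: 0.0396
gripper_force: 0.0
```

Run:
```python
from h import *
plan([(.3255,-.2528,.11,-101),(.3255,-.2528,.08,-101)])
```

```text
t 16.62 tcp [ 0.3204 -0.2513  0.1755] rpy [-1.7989e+02 -1.0000e-02 -1.0109e+02] w 0.0396 F [ 0.7  0.3 -0.1] j [-10.  -2. -37.   0. -55.  -1.]
shift mm [ 0.5 -5.3 65.5] turn az -0.001
shift mm [-0.  0. 30.] turn az 0.0
```

apply_moves(targets=[[0.45,0,-0.005,0.02,0,0,0],[0.45,0,0,0.02,0,0,0],[0.45,0,0,0.015,0,0,0],[0.45,0,0,0.006,0,0,0],[0.45,0,0,0,0,0,0],[0.45,0,0,0,0,0,0]])

```text
time_s: 17.12
tcp_pos: [0.3263, -0.2525, 0.1139]
eef_rot: [180.0, -0.0, -101.1]
contact_force: [0.2, -0.7, 0.4]
gripper_width: 0.0396
gripper_force: 0.0
```

Run:
```python
from h import *
plan([(.3255,-.2528,.08,-101)])
from plant import capture
c=capture("scene");cv2.imwrite("pics/s3.png",cv2.resize(c["frame"][180:400,250:500,::-1],None,fx=2.5,fy=2.5,interpolation=cv2.INTER_CUBIC))
```

```text
t 17.12 tcp [ 0.3263 -0.2525  0.1139] rpy [ 1.7998e+02 -2.0000e-02 -1.0106e+02] w 0.0396 F [ 0.2 -0.7  0.4] j [-10.   3. -41.   0. -45.  -1.]
shift mm [ 0.5  0.7 33.9] turn az -0.0006
```

View pics/s3.png

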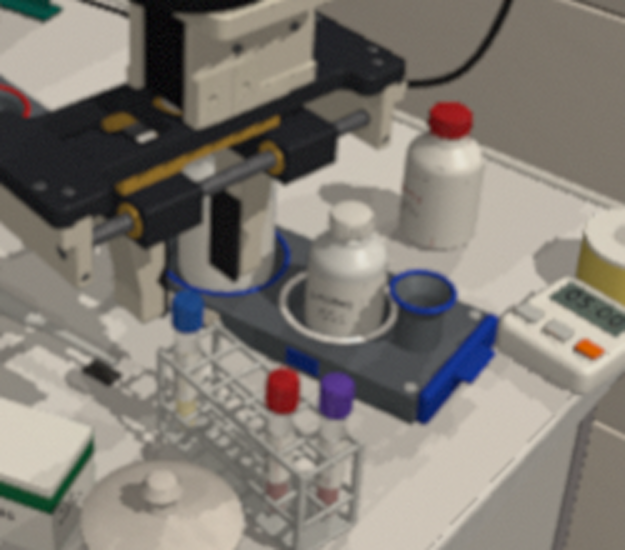

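apply_moves(targets=[[0.45,0.0005,0.0007,0.01,0,0,0],[0.45,0,0,0.01,0,0,0],[0.45,0,0,0.008,0,0,0],[0.45,0,0,0.006,0,0,0],[0.45,0,0,0,0,0,0],[0.3,0,0,0,0,0,0],[0.2,0,0,0,0,0,0],[0.12,0,0,0,0,0,0],[0.12,0,0,0,0,0,0],[0.12,0,0,0,0,0,0],[0.12,0,0,0,0,0,0],[0.12,0,0,0,0,0,0]], newtons=12)

```text
time_s: 18.17
tcp_pos: [0.3251, -0.2527, 0.0798]
eef_rot: [-180.0, -0.0, -101.1]
contact_force: [0.3, 0.0, 2.2]
gripper_width: 0.0128
gripper_force: 12.0
```

apply_moves(targets=[[0.12,0,0,-0.004,0,0,0],[0.12,0,0,-0.008,0,0,0],[0.12,0,0,-0.01,0,0,0],[0.12,0,0,-0.015,0,0,0],[0.12,0,0,-0.02,0,0,0],[0.12,0,0,-0.02,0,0,0],[0.12,0,0,-0.02,0,0,0],[0.12,0,0,-0.02,0,0,0],[0.12,0,0,0,0,0,0],[0.12,0,0,0,0,0,0]])

```text
time_s: 19.0
tcp_pos: [0.3254, -0.2527, 0.198]
eef_rot: [-179.8, 0.0, -101.1]
contact_force: [-1.3, 0.4, -1.0]
gripper_width: 0.0123
gripper_force: 12.0
```

Run:
```python
from h import *
plan([(.4477,-.3114,.19,-101),(.4477,-.3114,.19,-85)])
from plant import capture
c=capture("scene");cv2.imwrite("pics/s4.png",cv2.resize(c["frame"][130:400,200:500,::-1],None,fx=2.2,fy=2.2,interpolation=cv2.INTER_CUBIC))
```

```text
t 19.0 tcp [ 0.3254 -0.2527  0.198 ] rpy [-179.82    0.   -101.08] w 0.0123 F [-1.3  0.4 -1. ] j [-10.  -3. -35.  -0. -58.  -1.]
shift mm [  34.1 -131.3    8. ] turn az -0.0009
shift mm [-0.  0. -0.] turn az -0.1778
```

View pics/s4.png

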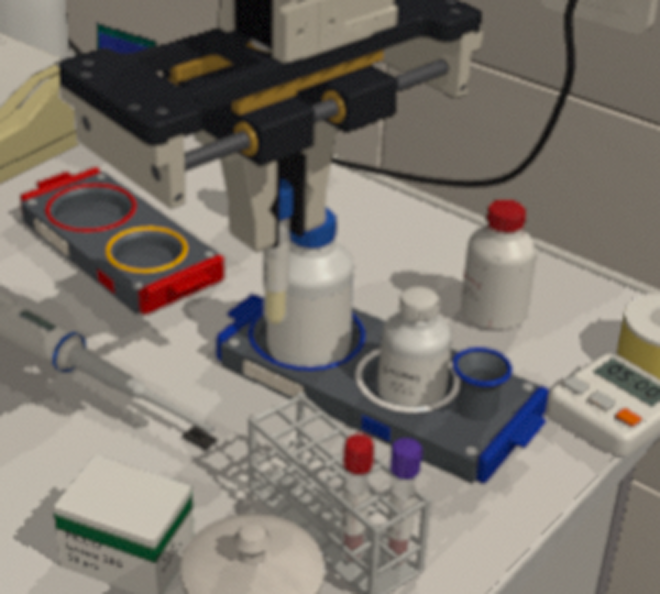

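apply_moves(targets=[[0.12,0.0034,-0.0131,0,0,0,0],[0.12,0.0034,-0.0131,0,0,0,0],[0.12,0.0034,-0.0131,0,0,0,0],[0.12,0.0034,-0.0131,0,0,0,0],[0.12,0.0034,-0.0131,0,0,0,0],[0.12,0.0034,-0.0131,0,0,0,0],[0.12,0.0034,-0.0131,0,0,0,0],[0.12,0.0034,-0.0131,0,0,0,0],[0.12,0.0034,-0.0131,0,0,0,0],[0.12,0.0034,-0.0131,0,0,0,0],[0.12,0,0,0,0,0,-0.06],[0.12,0,0,0,0,0,-0.06],[0.12,0,0,0,0,0,-0.058],[0.12,0,0,0,0,0,0],[0.12,0,0,0,0,0,0],[0.12,0,0,0,0,0,0]])

```text
time_s: 20.38
tcp_pos: [0.447, -0.3113, 0.196]
eef_rot: [179.9, 0.0, -85.2]
contact_force: [0.5, 0.6, 0.2]
gripper_width: 0.0125
gripper_force: 12.0
```

Run:
```python
from h import *
plan([(.4477,-.3114,.135,-85)])
from plant import capture,get_state
c=capture("scene");p=np.array(get_state()["tcp_pos"])
for dz in(.01,-.03,-.06,-.0768):print(dz,pix(c,p+[0,0,dz]).round(1))
u,v=pix(c,p)[0];x0,y0=int(u)-55,int(v)-40
cv2.imwrite("pics/s5.png",cv2.resize(c["frame"][y0:y0+140,x0:x0+120,::-1],None,fx=4,fy=4,interpolation=cv2.INTER_CUBIC));print(x0,y0)
```

```text
t 20.38 tcp [ 0.447  -0.3113  0.196 ] rpy [ 1.7994e+02  2.0000e-02 -8.5240e+01] w 0.0125 F [0.5 0.6 0.2] j [-14.  11. -20.  -0. -60.  19.]
shift mm [ 0.1 -0.7 61. ] turn az -0.0027
0.01 [[431.3 193.5]]
-0.03 [[427.7 222.8]]
-0.06 [[425.2 243.7]]
-0.0768 [[423.8 254.9]]
375 160
```

View pics/s5.png

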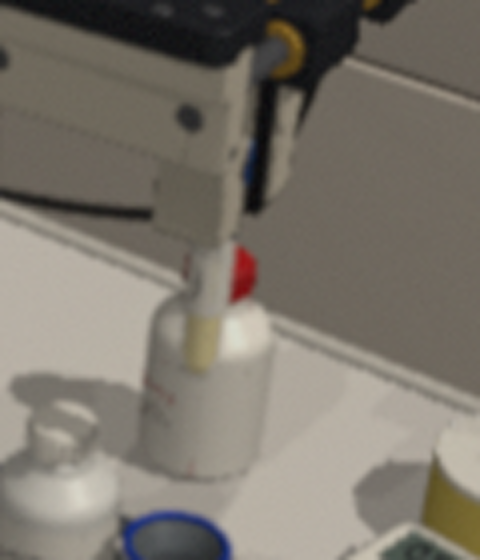

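apply_moves(targets=[[0.12,0,-0.0007,0.015,0,0,0],[0.12,0,0,0.02,0,0,0],[0.12,0,0,0.015,0,0,0],[0.12,0,0,0.01,0,0,0],[0.12,0,0,0.005,0,0,0],[0.12,0,0,0.005,0,0,0],[0.12,0,0,0.003,0,0,0],[0.12,0,0,0.003,0,0,0],[0.12,0,0,0,0,0,0],[0.12,0,0,0,0,0,0]])

```text
time_s: 21.27
tcp_pos: [0.4478, -0.3112, 0.1209]
eef_rot: [-180.0, -0.0, -85.1]
contact_force: [-1.0, 0.8, 0.9]
gripper_width: 0.0126
gripper_force: 12.0
```

apply_moves(targets=[[0.12,0,0,0.003,0,0,0],[0.12,0,0,0.003,0,0,0],[0.12,0,0,0.003,0,0,0],[0.12,0,0,0.003,0,0,0],[0.12,0,0,0,0,0,0],[0.12,0,0,0,0,0,0]])

```text
time_s: 21.77
tcp_pos: [0.4476, -0.3111, 0.1083]
eef_rot: [180.0, 0.0, -85.1]
contact_force: [-0.3, 0.0, -0.9]
gripper_width: 0.0129
gripper_force: 12.0
```

apply_moves(targets=[[0.12,0,0,0.003,0,0,0],[0.12,0,0,0.003,0,0,0],[0.12,0,0,0.003,0,0,0],[0.12,0,0,0.002,0,0,0],[0.12,0,0,0,0,0,0],[0.12,0,0,0,0,0,0]])

```text
time_s: 22.27
tcp_pos: [0.4476, -0.3111, 0.0974]
eef_rot: [180.0, 0.0, -85.1]
contact_force: [0.3, 0.1, -0.7]
gripper_width: 0.0127
gripper_force: 12.0
```

apply_moves(targets=[[0.12,0,0,0.0015,0,0,0],[0.12,0,0,0.0015,0,0,0],[0.12,0,0,0.001,0,0,0],[0.12,0,0,0,0,0,0],[0.12,0,0,0,0,0,0]])

```text
time_s: 22.68
tcp_pos: [0.4482, -0.3115, 0.0947]
eef_rot: [-179.9, -0.1, -85.0]
contact_force: [-1.3, 0.9, 8.9]
gripper_width: 0.0125
gripper_force: 12.0
```

apply_moves(targets=[[0.2,0,0,0,0,0,0],[0.3,0,0,0,0,0,0],[0.5,0,0,0,0,0,0],[0.5,0,0,0,0,0,0],[0.5,0,0,-0.008,0,0,0],[0.5,0,0,-0.02,0,0,0],[0.5,0,0,-0.035,0,0,0],[0.5,0,0,-0.035,0,0,0],[0.85,0,0,0,0,0,0]])

```text
time_s: 23.43
tcp_pos: [0.4508, -0.3128, 0.1991]
eef_rot: [-179.5, -0.3, -85.0]
contact_force: [1.8, -0.3, 0.7]
gripper_width: 0.0467
gripper_force: 0.0
```

Run:
```python
from h import *
plan([(.558,-.253,.19,-85),(.558,-.253,.19,0)])
from plant import capture
c=capture("scene");cv2.imwrite("pics/s6.png",cv2.resize(c["frame"][170:370,270:500,::-1],None,fx=2.6,fy=2.6,interpolation=cv2.INTER_CUBIC))
```

```text
t 23.43 tcp [ 0.4508 -0.3128  0.1991] rpy [-179.49   -0.33  -84.98] w 0.0467 F [ 1.8 -0.3  0.7] j [-14.  10. -20.   0. -59.  19.]
shift mm [ -50.2 -112.     9.1] turn az 0.0002
shift mm [ 0. -0. -0.] turn az -0.9444
```

View pics/s6.png

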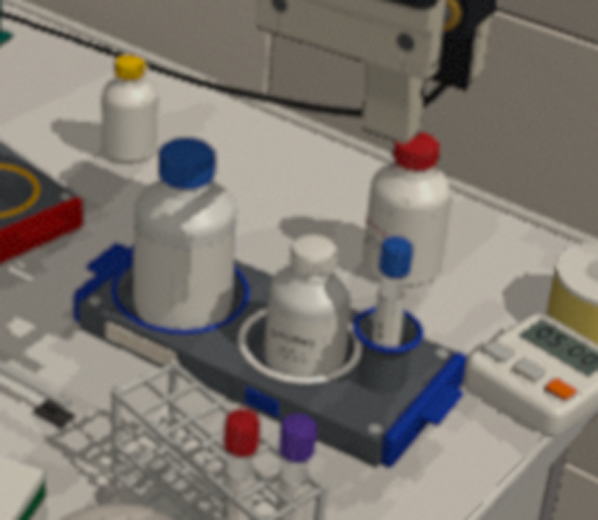

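apply_moves(targets=[[0.85,0,0,0,0,0,-0.073],[0.85,0,0,0,0,0,-0.073],[0.85,0,0,0,0,0,-0.073],[0.85,0,0,0,0,0,-0.073],[0.85,0,0,0,0,0,-0.073],[0.85,0,0,0,0,0,-0.073],[0.85,0,0,0,0,0,-0.073],[0.85,0,0,0,0,0,-0.073],[0.85,0,0,0,0,0,-0.073],[0.85,0,0,0,0,0,-0.073],[0.85,0,0,0,0,0,-0.073],[0.85,0,0,0,0,0,-0.073],[0.85,0,0,0,0,0,-0.069],[0.85,0.0215,-0.012,0,0,0,0],[0.85,0.0215,-0.012,0,0,0,0],[0.85,0.0215,-0.012,0,0,0,0],[0.85,0.0215,-0.012,0,0,0,0],[0.85,0.0215,-0.012,0,0,0,0],[0.85,0,0,0,0,0,0],[0.85,0,0,0,0,0,0]])

```text
time_s: 25.15
tcp_pos: [0.5555, -0.2503, 0.1907]
eef_rot: [-180.0, 0.1, 0.1]
contact_force: [-0.2, -0.7, -1.0]
gripper_width: 0.0746
gripper_force: 0.0
```

Run:
```python
from h import *
plan([(.558,-.253,.05,0)])
```

```text
t 25.15 tcp [ 0.5555 -0.2503  0.1907] rpy [-1.7998e+02  9.0000e-02  7.0000e-02] w 0.0746 F [-0.2 -0.7 -1. ] j [ -6.  17. -12.  -0. -61.  96.]
shift mm [  2.5   2.7 140.7] turn az 0.0007
```

apply_moves(targets=[[0.85,0.0023,0.0025,0.01,0,0,0],[0.85,0,0,0.025,0,0,0],[0.85,0,0,0.025,0,0,0],[0.85,0,0,0.025,0,0,0],[0.85,0,0,0.025,0,0,0],[0.85,0,0,0.018,0,0,0],[0.85,0,0,0.009,0,0,0],[0.85,0,0,0.003,0,0,0],[0.85,0,0,0,0,0,0],[0.46,0,0,0,0,0,0],[0.46,0,0,0,0,0,0],[0.46,0,0,0,0,0,0],[0.46,0,0,0,0,0,0],[0.46,0,0,0,0,0,0],[0.46,0,0,0,0,0,0]], newtons=20)

```text
time_s: 26.4
tcp_pos: [0.5577, -0.2536, 0.0522]
eef_rot: [180.0, -0.0, -0.0]
contact_force: [-0.5, 1.0, 3.6]
gripper_width: 0.0457
gripper_force: 20.0
```

apply_moves(targets=[[0.46,0,0,-0.006,0,0,0],[0.46,0,0,-0.014,0,0,0],[0.46,0,0,-0.025,0,0,0],[0.46,0,0,-0.03,0,0,0],[0.46,0,0,-0.03,0,0,0],[0.46,0,0,-0.03,0,0,0],[0.46,-0.009,-0.0243,0,0,0,0],[0.46,-0.009,-0.0243,0,0,0,0],[0.46,-0.009,-0.0243,0,0,0,0],[0.46,-0.009,-0.0243,0,0,0,0],[0.46,-0.009,-0.0243,0,0,0,0],[0.46,-0.009,-0.0243,0,0,0,0],[0.46,-0.009,-0.0243,0,0,0,0],[0.46,-0.009,-0.0243,0,0,0,0],[0.46,-0.009,-0.0243,0,0,0,0],[0.46,-0.009,-0.0243,0,0,0,0],[0.46,-0.009,-0.0243,0,0,0,0],[0.46,-0.009,-0.0243,0,0,0,0]])

```text
time_s: 27.9
tcp_pos: [0.4485, 0.0389, 0.1868]
eef_rot: [-180.0, 0.0, -0.0]
contact_force: [0.7, 0.3, -1.6]
gripper_width: 0.0456
gripper_force: 20.0
```

apply_moves(targets=[[0.46,0,0,0,0,0,0.074],[0.46,0,0,0,0,0,0.074],[0.46,0,0,0,0,0,0.074],[0.46,0,0,0,0,0,0.074],[0.46,0,0,0,0,0,0.074],[0.46,0,0,0,0,0,0.074],[0.46,0,0,0,0,0,0.074],[0.46,0,0,0,0,0,0.074],[0.46,0,0,0,0,0,0.074],[0.46,0,0,0,0,0,0.074],[0.46,0,0,0,0,0,0.074],[0.46,0,0,0,0,0,0.074],[0.46,0,0,0,0,0,0.074],[0.46,0,0,0,0,0,0.074],[0.46,0,0,0,0,0,0.072],[0.46,0,0,0,0,0,0],[0.46,0,0,0,0,0,0]])

```text
time_s: 29.32
tcp_pos: [0.4493, 0.0379, 0.1867]
eef_rot: [180.0, 0.0, -99.5]
contact_force: [0.1, 0.0, -2.8]
gripper_width: 0.0457
gripper_force: 20.0
```

Run:
```python
from h import *
plan([(.4502,.0372,.068,-99.7)])
```

```text
t 29.32 tcp [0.4493 0.0379 0.1867] rpy [179.99   0.   -99.53] w 0.0457 F [ 0.1  0.  -2.8] j [ 30.   2. -31.  -0. -57. -40.]
shift mm [  0.6  -1.  118.7] turn az 0.0018
```

apply_moves(targets=[[0.46,0.0006,0,0.02,0,0,0],[0.46,0,0,0.025,0,0,0],[0.46,0,0,0.025,0,0,0],[0.46,0,0,0.023,0,0,0],[0.46,0,0,0.011,0,0,0],[0.46,0,0,0.007,0,0,0],[0.46,0,0,0.005,0,0,0],[0.46,0,0,0.002,0,0,0],[0.46,0,0,0,0,0,0],[0.46,0,0,0,0,0,0]])

```text
time_s: 30.15
tcp_pos: [0.4499, 0.0376, 0.0692]
eef_rot: [-179.9, 0.0, -99.7]
contact_force: [-0.2, -0.8, -2.0]
gripper_width: 0.0457
gripper_force: 20.0
```

Target z is 0.0582.

apply_moves(targets=[[0.46,0,0,0.004,0,0,0],[0.46,0,0,0.003,0,0,0],[0.46,0,0,0.002,0,0,0],[0.46,0,0,0.002,0,0,0],[0.46,0,0,0.001,0,0,0],[0.46,0,0,0,0,0,0],[0.46,0,0,0,0,0,0]])

```text
time_s: 30.73
tcp_pos: [0.4495, 0.0374, 0.0578]
eef_rot: [-180.0, -0.0, -99.7]
contact_force: [-6.8, -0.2, 17.9]
gripper_width: 0.0458
gripper_force: 20.0
```

apply_moves(targets=[[0.46,0,0,-0.001,0,0,0],[0.55,0,0,0,0,0,0],[0.7,0,0,0,0,0,0],[0.85,0,0,0,0,0,0],[0.85,0,0,0,0,0,0],[0.85,0,0,-0.01,0,0,0],[0.85,0,0,-0.03,0,0,0],[0.85,0,0,-0.04,0,0,0],[0.85,0,0,-0.04,0,0,0],[0.75,0,0,0,0,0,0]])

```text
time_s: 31.57
tcp_pos: [0.4533, 0.0386, 0.1848]
eef_rot: [-179.4, 0.3, -99.6]
contact_force: [2.1, 0.7, 0.2]
gripper_width: 0.0716
gripper_force: 0.0
```

Run:
```python
from h import *
plan([(.548,-.0508,.18,-99.7),(.548,-.0508,.18,0)])
from plant import capture
c=capture("scene");cv2.imwrite("pics/s7.png",cv2.resize(c["frame"][130:350,190:460,::-1],None,fx=2.5,fy=2.5,interpolation=cv2.INTER_CUBIC))
```

```text
t 31.57 tcp [0.4533 0.0386 0.1848] rpy [-179.43    0.29  -99.64] w 0.0716 F [2.1 0.7 0.2] j [ 30.   2. -32.   0. -56. -40.]
shift mm [  72.3 -108.3    4.8] turn az 0.0007
shift mm [-0.  0. -0.] turn az -1.1078
```

View pics/s7.png

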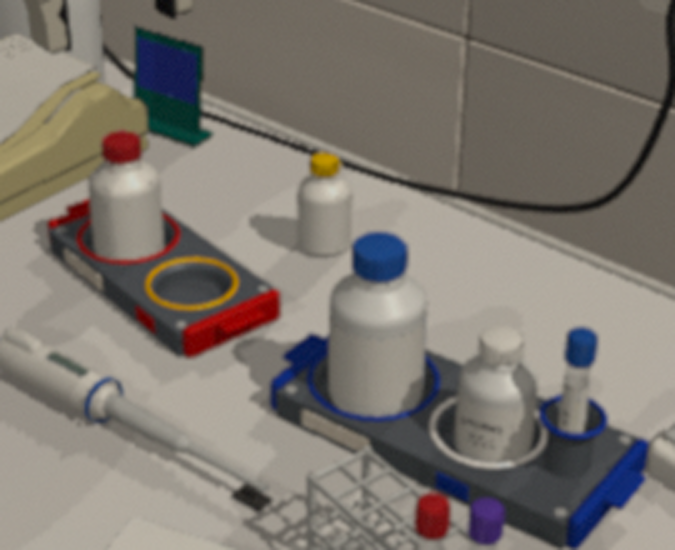

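apply_moves(targets=[[0.75,0,0,0,0,0,-0.074],[0.75,0,0,0,0,0,-0.074],[0.75,0,0,0,0,0,-0.074],[0.75,0,0,0,0,0,-0.074],[0.75,0,0,0,0,0,-0.074],[0.75,0,0,0,0,0,-0.074],[0.75,0,0,0,0,0,-0.074],[0.75,0,0,0,0,0,-0.074],[0.75,0,0,0,0,0,-0.074],[0.75,0,0,0,0,0,-0.074],[0.75,0,0,0,0,0,-0.074],[0.75,0,0,0,0,0,-0.074],[0.75,0,0,0,0,0,-0.074],[0.75,0,0,0,0,0,-0.074],[0.75,0,0,0,0,0,-0.072],[0.75,0.024,0.0225,0,0,0,0],[0.75,0.024,0.0225,0,0,0,0],[0.75,0.024,0.0225,0,0,0,0],[0.75,0.024,0.0225,0,0,0,0],[0.75,0,0,0,0,0,0]])

```text
time_s: 33.28
tcp_pos: [0.5483, -0.0555, 0.1759]
eef_rot: [179.9, 0.1, -0.1]
contact_force: [0.7, -0.1, 0.2]
gripper_width: 0.0657
gripper_force: 0.0
```

apply_moves(targets=[[0.75,0,0,0,0,0,0]])

```text
time_s: 33.37
tcp_pos: [0.5455, -0.0539, 0.1757]
eef_rot: [180.0, 0.2, -0.2]
contact_force: [-0.8, 0.1, -0.7]
gripper_width: 0.0657
gripper_force: 0.0
```

Run:
```python
from h import *
plan([(.548,-.0508,.038,0)])
```

```text
t 33.37 tcp [ 0.5455 -0.0539  0.1757] rpy [ 1.7997e+02  1.7000e-01 -1.7000e-01] w 0.0657 F [-0.8  0.1 -0.7] j [ 15.  12. -21.  -0. -57.  75.]
shift mm [  2.5  -3.1 137.7] turn az -0.0019
```

apply_moves(targets=[[0.75,0.0023,-0.0025,0.01,0,0,0],[0.75,0,0,0.025,0,0,0],[0.75,0,0,0.025,0,0,0],[0.75,0,0,0.025,0,0,0],[0.75,0,0,0.025,0,0,0],[0.75,0,0,0.015,0,0,0],[0.75,0,0,0.008,0,0,0],[0.75,0,0,0.003,0,0,0],[0.75,0,0,0,0,0,0],[0.35,0,0,0,0,0,0],[0.35,0,0,0,0,0,0],[0.35,0,0,0,0,0,0],[0.35,0,0,0,0,0,0],[0.35,0,0,0,0,0,0],[0.35,0,0,0,0,0,0]], newtons=20)

```text
time_s: 34.62
tcp_pos: [0.548, -0.0501, 0.0421]
eef_rot: [-180.0, -0.1, -0.0]
contact_force: [-1.2, 0.4, 3.0]
gripper_width: 0.0353
gripper_force: 20.0
```

apply_moves(targets=[[0.35,0,0,-0.006,0,0,0],[0.35,0,0,-0.014,0,0,0],[0.35,0,0,-0.025,0,0,0],[0.35,0,0,-0.03,0,0,0],[0.35,0,0,-0.03,0,0,0],[0.35,0,0,-0.025,0,0,0],[0.35,-0.0184,-0.0024,0,0,0,0],[0.35,-0.0184,-0.0024,0,0,0,0],[0.35,-0.0184,-0.0024,0,0,0,0],[0.35,-0.0184,-0.0024,0,0,0,0],[0.35,-0.0184,-0.0024,0,0,0,0],[0.35,-0.0184,-0.0024,0,0,0,0]])

```text
time_s: 35.62
tcp_pos: [0.4361, -0.0358, 0.1717]
eef_rot: [-180.0, 0.0, -0.0]
contact_force: [0.0, 0.8, 0.4]
gripper_width: 0.0353
gripper_force: 20.0
```

apply_moves(targets=[[0.35,0,0,0,0,0,0.074],[0.35,0,0,0,0,0,0.074],[0.35,0,0,0,0,0,0.074],[0.35,0,0,0,0,0,0.074],[0.35,0,0,0,0,0,0.074],[0.35,0,0,0,0,0,0.074],[0.35,0,0,0,0,0,0.074],[0.35,0,0,0,0,0,0.074],[0.35,0,0,0,0,0,0.074],[0.35,0,0,0,0,0,0.074],[0.35,0,0,0,0,0,0.074],[0.35,0,0,0,0,0,0.074],[0.35,0,0,0,0,0,0.074],[0.35,0,0,0,0,0,0.074],[0.35,0,0,0,0,0,0.072],[0.35,0,0,0,0,0,0],[0.35,0,0,0,0,0,0]])

```text
time_s: 37.03
tcp_pos: [0.4371, -0.0358, 0.1718]
eef_rot: [-180.0, 0.0, -99.5]
contact_force: [1.0, -0.5, -0.9]
gripper_width: 0.0353
gripper_force: 20.0
```

Run:
```python
from h import *
plan([(.4378,-.0359,.058,-99.7)])
```

```text
t 37.03 tcp [ 0.4371 -0.0358  0.1718] rpy [-1.800e+02  1.000e-02 -9.954e+01] w 0.0353 F [ 1.  -0.5 -0.9] j [ 21.   2. -34.  -0. -54. -31.]
shift mm [  0.   -0.7 113.8] turn az 0.0018
```

apply_moves(targets=[[0.35,0,0,0.02,0,0,0],[0.35,0,0,0.025,0,0,0],[0.35,0,0,0.025,0,0,0],[0.35,0,0,0.02,0,0,0],[0.35,0,0,0.011,0,0,0],[0.35,0,0,0.006,0,0,0],[0.35,0,0,0.004,0,0,0],[0.35,0,0,0.002,0,0,0],[0.35,0,0,0,0,0,0],[0.35,0,0,0,0,0,0]])

```text
time_s: 37.87
tcp_pos: [0.4378, -0.0356, 0.0592]
eef_rot: [-179.9, 0.0, -99.7]
contact_force: [0.1, 0.8, -0.7]
gripper_width: 0.0361
gripper_force: 20.0
```

Target z is 0.0481.

apply_moves(targets=[[0.35,0,0,0.004,0,0,0],[0.35,0,0,0.003,0,0,0],[0.35,0,0,0.002,0,0,0],[0.35,0,0,0.001,0,0,0],[0.35,0,0,0.001,0,0,0],[0.35,0,0,0,0,0,0],[0.35,0,0,0,0,0,0]])

```text
time_s: 38.45
tcp_pos: [0.4372, -0.0357, 0.048]
eef_rot: [180.0, -0.0, -99.7]
contact_force: [-2.8, -0.2, 7.6]
gripper_width: 0.036
gripper_force: 20.0
```

apply_moves(targets=[[0.45,0,0,0,0,0,0],[0.6,0,0,0,0,0,0],[0.75,0,0,0,0,0,0],[0.75,0,0,0,0,0,0],[0.75,0,0,-0.01,0,0,0],[0.75,0,0,-0.03,0,0,0],[0.75,0,0,-0.04,0,0,0],[0.75,0,0,-0.04,0,0,0],[0.75,0,0,-0.04,0,0,0],[0.75,0,0,-0.04,0,0,0],[0.75,0,0,0,0,0,0],[0.75,0,0,0,0,0,0]])

```text
time_s: 39.45
tcp_pos: [0.4385, -0.0353, 0.25]
eef_rot: [-179.7, 0.2, -99.7]
contact_force: [0.0, 0.3, -0.3]
gripper_width: 0.0662
gripper_force: 0.0
```

Run:
```python
from h import *
plan([])
from plant import capture
c=capture("scene");cv2.imwrite("pics/s8.png",cv2.resize(c["frame"][150:350,190:460,::-1],None,fx=2.7,fy=2.7,interpolation=cv2.INTER_CUBIC))
```

```text
t 39.45 tcp [ 0.4385 -0.0353  0.25  ] rpy [-1.7972e+02  1.6000e-01 -9.9730e+01] w 0.0662 F [ 0.   0.3 -0.3] j [ 21.  -3. -27.   0. -65. -31.]
```

View pics/s8.png

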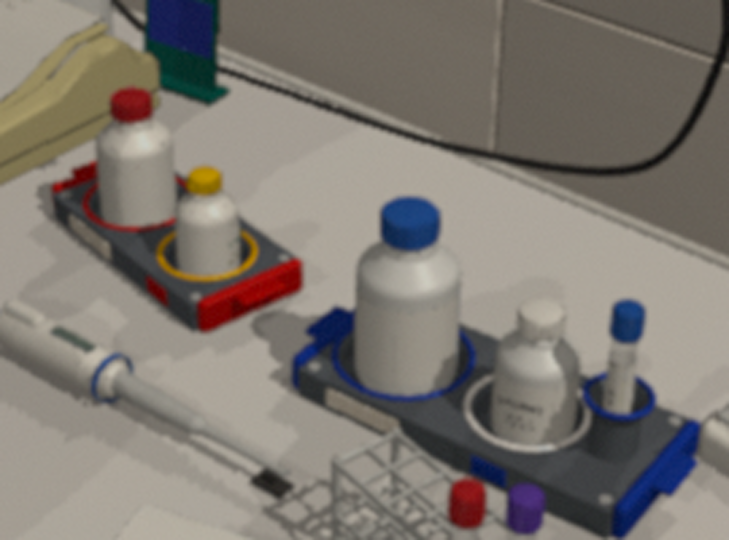

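All five stand upright in their places: the red cap at crop (131,105), yellow (204,182), blue (410,222), white (541,320) and the tube (628,320).

```bash
python3 -c "
from plant import close_job
print(close_job())"
```

```text
the job is handed in; nothing more can be done
None
```

I handed the job in at about 39 s of the 144 s allowed: all four bottles and the control tube stand upright, fully down and released in their assigned places, though no verdict came back.

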